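Scan the code of the brass test sample

ROBOT

A 6-joint arm with a two-finger parallel gripper is mounted at the origin on the work surface. World frame = base frame: x ahead of the robot, y to its left, z up, the work surface at z = 0. Lengths are in m, angles in rad, forces in N, time in s.
With the tool pointing down it reaches from about 0.25 to 0.775 m from the base axis. Payload 4 kg.
Tool frame: the origin (TCP) lies at the very end of the fingers, on their centre line; the grasp point (between the pads) lies 19 mm behind it (robot.tcp_to_grasp is the distance from the TCP to the grasp point, in m); z points along the fingers, y is the line along which they close (so a half turn about z gives the same grasp; the last joint's range is limited). The gripper opens to 94 mm and grips with 3 to 60 N. Pads are 16 mm wide; open, the fingers measure 119 mm over their backs; the gripper's body (75 mm by 177 mm) begins 78 mm behind the grasp point.
Start: joints at [0.998, 0.087, 1.371, -0, 1.684, -0.103], TCP at [0.249, 0.49, 0.206] pointing down, gripper open.
Joint ranges: [-3.1, 3.1], [-0.76, 2.03], [0.27, 2.55], [-1.08, 4.22], [0.17, 2.65], [-2.57, 2.57]. Speed limits (rad/s): [2.79, 2.79, 3.14, 3.14, 3.14, 3.14].

INTERFACE

Orientations are given as [roll, pitch, yaw] about the fixed x, y, z axes, in that order (R = Rz(yaw) Ry(pitch) Rx(roll)).
In Python, from bench import robot, ticket, snapshot gives the robot as it stands (robot), with the cameras as plain functions and the job (ticket).
- The arm moves only by the tool nudge_tcp, called by a JSON object that holds its "method" and its "body", one argument or row to a line. Schema: {"type":"object","properties":{"rows":{"type":"array","items":{"type":"object","properties":{"aperture":{"type":"number"},"sx":{"type":"number"},"sy":{"type":"number"},"sz":{"type":"number"},"yaw":{"type":"number"}},"additionalProperties":false,"required":["aperture"]},"minItems":1,"maxItems":20},"only":{"type":"string"},"quiet":{"type":"boolean"},"lines":{"type":"string"}},"required":["rows"],"additionalProperties":false}. rows is a list of rows, 1 to 20 of them, each an object with the fields aperture (the finger opening in m), sx, sy, sz (the shift in normalised numbers (1 is 0.75 m)), yaw (a turn about the tool's z in shares of 2 rad (1.0 is 2 rad)); a field left out counts as zero (the opening has to be given); each row shifts and turns the commanded pose from where the row before left it, along the tool's axes as they then stand; what a row does not reach is not made up. A row lasts 1/12 s, in which the tool goes at most 0.0417 m and 0.125 rad, less where a joint would pass 70% of its speed; a pose out of reach is approached as far as the arm can. The fingers move at their own pace and stop on an object; the grip force is fixed at half the most. Time passes only in rows, so rows that do not move let the fingers close. The tool returns the time, the measured TCP pose, the force, the opening and the grip force at its end. only (a regular expression) keeps the lines of the reply that match it, lines (a string "A,B") keeps lines A to B, and quiet returns only ok. No shift or turn number may pass 1 either way. Input that does not fit is refused with a message, and nothing moves.
- robot.get_obs(): the state, without advancing time (a new reading comes with each control period).
- snapshot(name): name is "scene" or "side" or "wrist"; returns a dict with "color" (420x560x3 uint8, blue, green, red), "fx", "fy", "cx", "cy" (pixels), "extrinsics" (4x4, takes a point from world to camera coordinates). Camera axes: x right, y down, z forward; pixel columns grow to the right and rows downward; lengths in m; the calibration is good to about 2 mm. A picture is of the moment at which its call begins. There is no depth.
- ticket.close_job(): hands the job in; it is judged then, once.
The state is a dict: "time": time; "joint_positions": joint angles; "qvel": joint speeds; "joint_torque": joint torques, N m; "tool_pos": TCP position; "ee_rot": TCP orientation; "wrist_force": force on the tool from outside, world axes, zero at the start; "wrist_torque": the same for the moment, N m; "width": finger opening in m; "finger_force": force on a finger pad.
Only numpy, scipy, OpenCV 4.12 (cv2) and the standard library are available. Lean on these libraries where they do the work, as an engineer would, in place of code of your own. Each camera call takes 0.05 s, during which the arm holds its last target. There are 200 camera calls.

TASK

Pick up the orange code scanner from its blue mat and aim its window at the middle of the code label on the carrier with the brass sample, from about 10 cm away, holding it steady there for at least a full second. Scan no other label and leave both sample carriers where they are. Then set the scanner down, without dropping it, lengthwise in the middle of its mat, the way up it lay, and let go.

Things in the scene. Friction and masses are not known exactly. Their poses are not given: they have to be found in the camera images.
- scanner: Loose hand-held code scanner, 0.13-0.25 kg, lying flat. Origin: underside, below the grip point of the handle (near its centre of mass); x along it to the window end, z up. Orange handle x = -85 to +45 mm, 34 mm wide, 32 mm high; grey head x = +43 to +105, 52 wide, 44 high, its lower front edge cut at 45 degrees, with the dark red window in the cut. Reads by itself, nothing to press.
- scanner_window (a point): Window centre, at (92.5, 0, 12.5) mm in the scanner's frame. x axis = the beam: forward and 45 degrees down when the scanner is level, in line with the handle; y as the scanner's y. Reads a label whose middle is 60 to 160 mm from the window along the beam and within 15 mm of the beam's line, beam within 60 degrees of the label's normal.
- brass_label (a point): Middle of the label to scan: white, 36 x 46 mm with black bars, facing up (z up), 11 mm above the bench, on a dull green carrier plate 110 x 70 x 10 mm (0.45 kg, loose). The plate spans x -30 to +80 mm, y -35 to +35 mm from this point; a brass-yellow metal disc 40 mm across, 18 mm high is fixed on it at x = +50 mm.
- aluminium_label (a point): The same point and axes on the other carrier, which is alike but holds a silver-grey aluminium disc. Not to be scanned.
- scanner_mat: Blue mat fixed to the bench, 260 (x) x 130 (y) x 4 mm. Origin: centre of its underside, on the bench; x along its length. The scanner starts near its middle, lengthwise.

How it is judged:
On the way, in this order (a step that is already met when the one before it is completed fails the run):
1. the scanner is lifted off its mat (z of scanner in the frame of scanner_mat above 0.03 m), for 0.1 s.
2. the scanner is held still for 1 s, brass sample's label 60-160 mm ahead of its window and within 15 mm of the beam sideways and up-down, beam within 60 degrees of the label's normal (x of brass_label in the frame of scanner_window between 0.06 and 0.16 m and y of brass_label in the frame of scanner_window between -0.015 and 0.015 m and z of brass_label in the frame of scanner_window between -0.015 and 0.015 m and angle between the x axis of scanner_window and the z axis of brass_label, either way round below 1.05 rad and linear speed of scanner below 0.03 m/s and angular speed of scanner below 0.25 rad/s), for 1 s.
3. the scanner is set down near the middle of the mat while still in the fingers (not dropped from more than about 15 mm) (z of scanner in the frame of scanner_mat below 0.02 m and horizontal distance between scanner and scanner_mat below 0.045 m and contact force between the fingers and scanner above 1 N), for 0.05 s.
At the end, for the whole second after the job is handed in: The scanner lies flat and still on the mat, the way up it was, its origin within 45 mm of the mat's middle and its length within 20 degrees of the mat's length, either way round; both carriers are within 30 mm of where they were (horizontal distance between scanner and scanner_mat below 0.045 m and z of scanner in the frame of scanner_mat below 0.009 m and angle between scanner's own z axis and vertical below 0.12 rad and angle between the x axis of scanner and the x axis of scanner_mat, either way round below 0.35 rad and linear speed of scanner below 0.02 m/s and distance of each of brass_label, aluminium_label from where it was at the start of the episode below 0.03 m); the robot touches nothing.
It fails at once if the scanner is held still with its beam on the aluminium sample's label (x of aluminium_label in the frame of scanner_window between 0.06 and 0.16 m and y of aluminium_label in the frame of scanner_window between -0.015 and 0.015 m and z of aluminium_label in the frame of scanner_window between -0.015 and 0.015 m and angle between the x axis of scanner_window and the z axis of aluminium_label, either way round below 1.05 rad and linear speed of scanner below 0.02 m/s and angular speed of scanner below 0.2 rad/s).
It fails at once if a sample carrier is pushed more than 30 mm (distance of any of brass_label, aluminium_label from where it was at the start of the episode above 0.03 m).
It also fails if it takes over 45 s, if anything falls off the work surface, if the arm or the gripper's body presses on something with over 40 N, if the wrist force passes 120 N, or if a joint passes its speed limit or range.

## Working session

There is one attempt and no reset: what is moved stays moved. The work goes in short steps, Python scripts to look and compute and a tool call to move; the robot and the scene stay as the last step left them, time stands still between calls to the robot, and variables do not carry over. Pictures are saved under pics/ and viewed, at most 10 in all, crops included, and the job is handed in when it is done.

```bash
ls; mkdir -p pics
```

Run:
```python
from bench import robot, ticket, snapshot
import cv2,numpy as np
for n in("scene","side"):
    s=snapshot(n); cv2.imwrite(f"pics/{n}0.png",cv2.resize(s["color"],(784,588)))
    np.savez(f"{n}0.npz",**s)
o=robot.get_obs();print(o["tool_pos"],o["ee_rot"],o["time"],o["width"])
```

```text
bench.py
pics
[0.24873183 0.48999531 0.20442242] [-3.13962565e+00 -2.10158464e-04  2.67176308e+00] 0.1 0.09402662962887186
```

View pics/scene0.png

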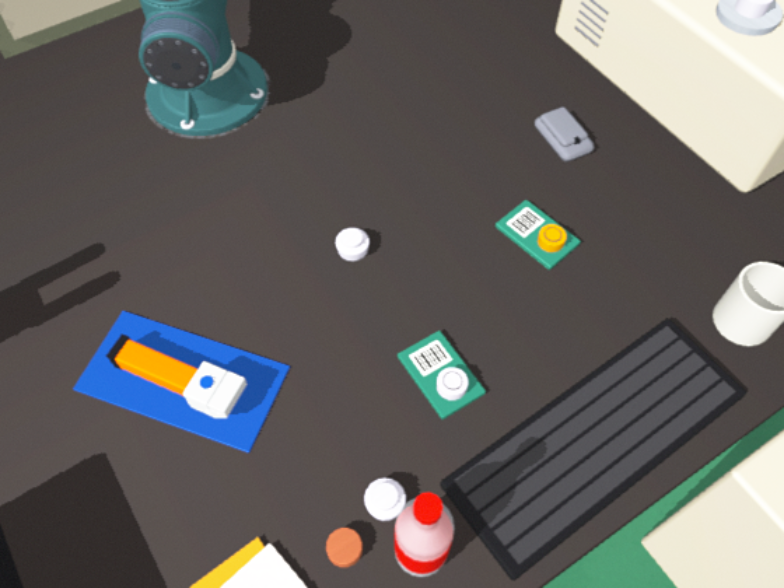

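View pics/side0.png

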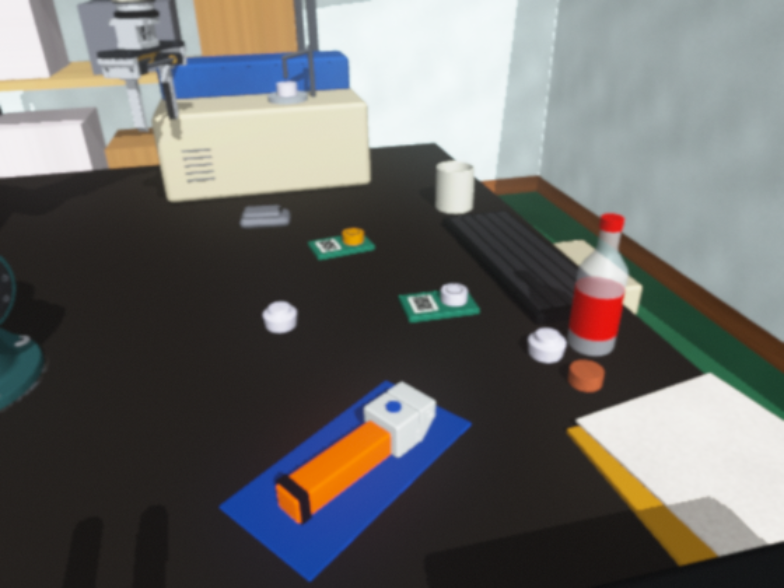

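The scene view has the mat at corners (124,311), (289,368), (250,450) and (75,388). The scanner on it points right, with its tail near (120,355) and head near (215,390). The brass carrier has its label near (525,222) and the disc near (552,237). The aluminium carrier is near (440,372). The side view agrees. I'll make enlarged crops to read these positions more exactly.

Create h.py:
```python
import numpy as np
def ray(s,uv,z):
    E=s["extrinsics"];R,t=E[:3,:3],E[:3,3];c=-R.T@t
    d=R.T@np.array([(uv[0]-s["cx"])/s["fx"],(uv[1]-s["cy"])/s["fy"],1.])
    return c+d*(z-c[2])/d[2]
def proj(s,p):
    E=s["extrinsics"];q=E[:3,:3]@np.asarray(p)+E[:3,3]
    return np.array([s["cx"]+s["fx"]*q[0]/q[2],s["cy"]+s["fy"]*q[1]/q[2]])
```

Run:
```python
import numpy as np,cv2
from h import *
s=np.load("scene0.npz");k=1.4
def P(l,z): 
    for u in l: print(u,ray(s,np.array(u)/k,z).round(4))
P([(124,311),(289,368),(250,450),(75,388)],.004)
P([(527,202),(579,240),(549,267),(496,228)],.010)
im=s["color"]
a=cv2.resize(im[215:330,45:215],None,fx=4,fy=4,interpolation=3)   # origin 45,215
b=cv2.resize(im[140:195,350:420],None,fx=8,fy=8,interpolation=3) # origin 350,140
cv2.imwrite("pics/a.png",a);cv2.imwrite("pics/b.png",b)
```

```text
(124, 311) [ 0.3417 -0.294   0.004 ]
(289, 368) [ 0.548  -0.1412  0.004 ]
(250, 450) [ 0.6219 -0.2386  0.004 ]
(75, 388) [ 0.418  -0.3945  0.004 ]
(527, 202) [0.503  0.3048 0.01  ]
(579, 240) [0.6023 0.3241 0.01  ]
(549, 267) [0.6154 0.2553 0.01  ]
(496, 228) [0.5167 0.234  0.01  ]
```

View pics/a.png

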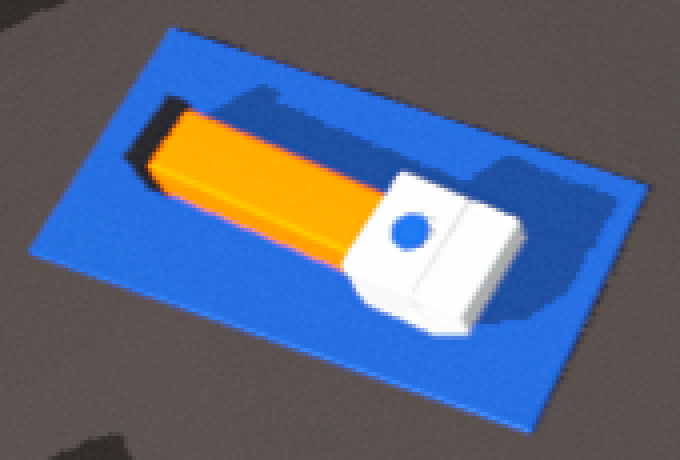

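View pics/b.png

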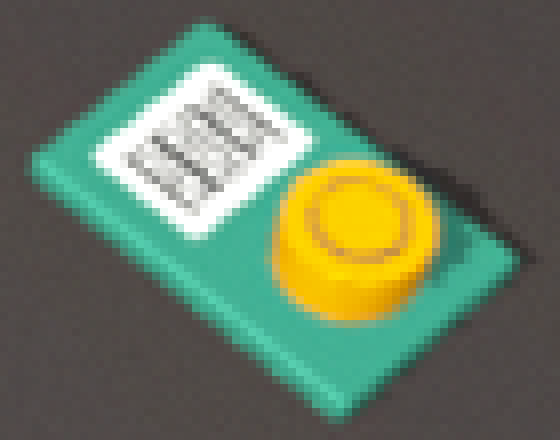

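The mat crop shows mat corners at (172,28), (650,185), (530,432) and (32,253), and head-top corners at (402,172), (525,222), (468,322) and (345,268). The handle's top edges run (188,108)-(385,190) and (150,165)-(352,245). In the brass crop the label corners are (212,65), (318,140), (197,240) and (92,155), and the disc top is near (357,215).

Run:
```python
import numpy as np
from h import *
s=np.load("scene0.npz")
def P(n,l,k,o,z):
    r=np.array([ray(s,(np.array(u)+.5)/k-.5+np.array(o),z) for u in l]);L=np.linalg.norm(np.roll(r,-1,0)-r,axis=1)
    print(n,"mean",r.mean(0).round(4),"sides",L.round(4),"ang",[round(float(np.arctan2(*(r[(i+1)%len(r)]-r[i])[1::-1])),3) for i in range(len(r))]);return r
A=(4,(45,215));B=(8,(350,140))
P("mat",[(172,28),(650,185),(530,432),(32,253)],*A,.004)
P("head",[(402,172),(525,222),(468,322),(345,268)],*A,.048)
P("handle",[(188,108),(385,190),(352,245),(150,165)],*A,.036)
P("label",[(212,65),(318,140),(197,240),(92,155)],*B,.011)
P("plate",[(205,25),(520,258),(338,410),(35,160)],*B,.010)
print("disc",ray(s,(np.array((357,215))+.5)/8-.5+np.array((350,140)),.028))
t=np.load("side0.npz")
c=ray(t,np.array((331,246))/1.4,.011);print("side label",c)
for u in [(470,425),(310,580),(220,508),(388,381)]: print("side mat",ray(t,np.array(u)/1.4,.004))
```

```text
mat mean [ 0.4814 -0.2679  0.004 ] sides [0.2586 0.1293 0.256  0.1285] ang [0.652, -0.93, -2.493, 2.233]
head mean [ 0.5406 -0.2385  0.048 ] sides [0.0633 0.0516 0.0626 0.0507] ang [0.59, -0.973, -2.566, 2.184]
handle mean [ 0.4612 -0.2873  0.036 ] sides [0.1069 0.0295 0.1068 0.032 ] ang [0.585, -0.961, -2.534, 2.183]
label mean [0.5317 0.278  0.011 ] sides [0.0361 0.0483 0.0376 0.0463] ang [0.212, -1.401, -2.987, 1.709]
plate mean [0.5567 0.281  0.01  ] sides [0.1079 0.0715 0.107  0.0676] ang [0.185, -1.416, -2.993, 1.738]
disc [0.57851495 0.28699046 0.028     ]
side label [0.53799506 0.27172777 0.011     ]
side mat [ 0.6200095  -0.24504856  0.004     ]
side mat [ 0.41692295 -0.39742018  0.004     ]
side mat [ 0.34015187 -0.29760027  0.004     ]
side mat [ 0.54778389 -0.14136701  0.004     ]
```

Everything matches the given sizes. The mat centre is about (0.481,-0.268) with yaw 0.645, the scanner origin about (0.478,-0.279) with yaw 0.595, and the brass label about (0.532,0.277). First I'll turn the tool to yaw 0.595, which is +2.077 rad about tool z.

The manual's scale: shifts go in shares of 0.75 m and turns go in shares of 2 rad. Converting my numbers, 0.12 rad / 2 = 0.06.

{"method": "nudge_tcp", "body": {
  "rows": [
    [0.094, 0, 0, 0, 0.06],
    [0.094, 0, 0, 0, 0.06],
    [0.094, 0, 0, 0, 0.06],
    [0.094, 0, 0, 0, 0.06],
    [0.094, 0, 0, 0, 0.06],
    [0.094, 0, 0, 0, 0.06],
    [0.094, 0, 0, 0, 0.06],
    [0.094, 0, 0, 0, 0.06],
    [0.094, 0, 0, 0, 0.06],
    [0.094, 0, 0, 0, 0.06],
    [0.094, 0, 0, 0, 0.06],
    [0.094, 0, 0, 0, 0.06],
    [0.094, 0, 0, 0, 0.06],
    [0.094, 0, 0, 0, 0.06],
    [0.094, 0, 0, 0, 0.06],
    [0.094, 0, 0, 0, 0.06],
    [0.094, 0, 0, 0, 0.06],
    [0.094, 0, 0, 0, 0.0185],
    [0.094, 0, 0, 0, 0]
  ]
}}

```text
refused: rows[0]: [0.094, 0, 0, 0, 0.06] is not of type 'object' (schema: type "object"). Nothing was moved.
```

Nothing moved. I misread the format; it is a list of objects with named fields. Resending.

{"method": "nudge_tcp", "body": {
  "rows": [
    {"aperture": 0.094, "yaw": 0.06},
    {"aperture": 0.094, "yaw": 0.06},
    {"aperture": 0.094, "yaw": 0.06},
    {"aperture": 0.094, "yaw": 0.06},
    {"aperture": 0.094, "yaw": 0.06},
    {"aperture": 0.094, "yaw": 0.06},
    {"aperture": 0.094, "yaw": 0.06},
    {"aperture": 0.094, "yaw": 0.06},
    {"aperture": 0.094, "yaw": 0.06},
    {"aperture": 0.094, "yaw": 0.06},
    {"aperture": 0.094, "yaw": 0.06},
    {"aperture": 0.094, "yaw": 0.06},
    {"aperture": 0.094, "yaw": 0.06},
    {"aperture": 0.094, "yaw": 0.06},
    {"aperture": 0.094, "yaw": 0.06},
    {"aperture": 0.094, "yaw": 0.06},
    {"aperture": 0.094, "yaw": 0.06},
    {"aperture": 0.094, "yaw": 0.0185},
    {"aperture": 0.094}
  ]
}}

```text
time: 1.68
tool_pos: [0.2488, 0.4901, 0.2048]
ee_rot: [3.141, 0.001, 0.594]
wrist_force: [-0.4, 0.7, 0.1]
width: 0.0941
finger_force: 0.0
```

Create go.py:
```python
import sys,numpy as np
from scipy.spatial.transform import Rotation as R
from bench import robot, ticket, snapshot
o=robot.get_obs();M=R.from_euler("xyz",o["ee_rot"])
tgt=np.array([float(a) for a in sys.argv[1:4]])
print("pos",o["tool_pos"].round(4),"yaw",round(o["ee_rot"][2],3),"tool-axes delta",M.inv().apply(tgt-o["tool_pos"]).round(4),"F",o["wrist_force"].round(1),"w",round(o["width"],4))
```

```bash
python3 go.py 0.478 -0.279 0.15
```

```text
pos [0.2488 0.4901 0.2048] yaw 0.594 tool-axes delta [-0.2407  0.7656  0.0555] F [-0.4  0.7  0.1] w 0.0941
```

To row units: 0.0383 m / 0.75 = 0.0511, -0.012 m / 0.75 = -0.016.

{"method": "nudge_tcp", "body": {
  "rows": [
    {"aperture": 0.094, "sx": -0.016, "sy": 0.0511, "sz": 0.0036},
    {"aperture": 0.094, "sx": -0.016, "sy": 0.0511, "sz": 0.0036},
    {"aperture": 0.094, "sx": -0.016, "sy": 0.0511, "sz": 0.0036},
    {"aperture": 0.094, "sx": -0.016, "sy": 0.0511, "sz": 0.0036},
    {"aperture": 0.094, "sx": -0.016, "sy": 0.0511, "sz": 0.0036},
    {"aperture": 0.094, "sx": -0.016, "sy": 0.0511, "sz": 0.0036},
    {"aperture": 0.094, "sx": -0.016, "sy": 0.0511, "sz": 0.0036},
    {"aperture": 0.094, "sx": -0.016, "sy": 0.0511, "sz": 0.0036},
    {"aperture": 0.094, "sx": -0.016, "sy": 0.0511, "sz": 0.0036},
    {"aperture": 0.094, "sx": -0.016, "sy": 0.0511, "sz": 0.0036},
    {"aperture": 0.094, "sx": -0.016, "sy": 0.0511, "sz": 0.0036},
    {"aperture": 0.094, "sx": -0.016, "sy": 0.0511, "sz": 0.0036},
    {"aperture": 0.094, "sx": -0.016, "sy": 0.0511, "sz": 0.0036},
    {"aperture": 0.094, "sx": -0.016, "sy": 0.0511, "sz": 0.0036},
    {"aperture": 0.094, "sx": -0.016, "sy": 0.0511, "sz": 0.0036},
    {"aperture": 0.094, "sx": -0.016, "sy": 0.0511, "sz": 0.0036},
    {"aperture": 0.094, "sx": -0.016, "sy": 0.0511, "sz": 0.0036},
    {"aperture": 0.094, "sx": -0.016, "sy": 0.0511, "sz": 0.0036},
    {"aperture": 0.094, "sx": -0.016, "sy": 0.0511, "sz": 0.0036},
    {"aperture": 0.094, "sx": -0.016, "sy": 0.0511, "sz": 0.0036}
  ]
}}

```text
time: 3.35
tool_pos: [0.4794, -0.2805, 0.1509]
ee_rot: [-3.141, -0.0, 0.596]
wrist_force: [1.1, -0.4, 0.2]
width: 0.0941
finger_force: 0.0
```

{"method": "nudge_tcp", "body": {
  "rows": [
    {"aperture": 0.094},
    {"aperture": 0.094}
  ]
}}

```text
time: 3.52
tool_pos: [0.4789, -0.2797, 0.1497]
ee_rot: [-3.138, 0.001, 0.593]
wrist_force: [-0.2, 0.9, -0.0]
width: 0.094
finger_force: 0.0
```

Run:
```python
from bench import robot, ticket, snapshot
import cv2,numpy as np
s=snapshot("wrist");np.savez("wrist1.npz",**s)
cv2.imwrite("pics/w1.png",cv2.resize(s["color"],(784,588)))
```

```bash
python3 go.py 0.478 -0.279 0.009
```

```text
pos [ 0.479  -0.2784  0.1505] yaw 0.594 tool-axes delta [-0.0011  0.0003  0.1415] F [ 0.4  0.1 -0.9] w 0.094
```

View pics/w1.png

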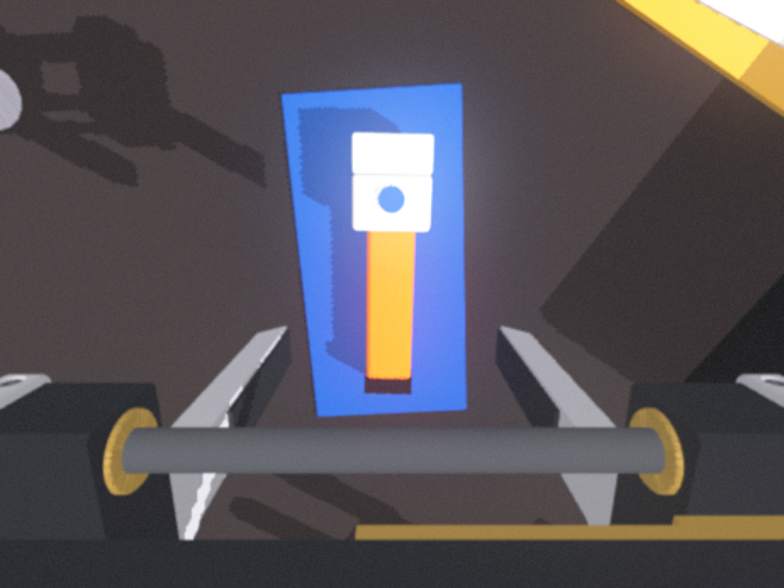

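The wrist view shows the scanner vertical and centred between the fingers, with the handle at column 391 and the finger mid-line at 394. Head-top corners are (353,132), (434,134), (431,231) and (352,230). I'll check the grip point from these before going down.

Run:
```python
import numpy as np
from h import *
s=np.load("wrist1.npz")
r=np.array([ray(s,np.array(u)/1.4,.048) for u in [(353,132),(434,134),(431,231),(352,230)]])
m=r.mean(0);a=(r[0]+r[1]-r[2]-r[3])[:2];y=np.arctan2(a[1],a[0])
print(m,np.linalg.norm(r-np.roll(r,1,0),axis=1),y,"origin",m[:2]-.074*np.array([np.cos(y),np.sin(y)]))
m=np.array([ray(s,np.array(u)/1.4,.004) for u in [(282,94),(461,84),(466,409),(317,416)]]);print("mat",m.mean(0))
```

```text
[ 0.53815732 -0.23881652  0.048     ] [0.06183759 0.05132409 0.06123346 0.05294126] 0.5708979109759119 origin [ 0.47589253 -0.27880521]
mat [ 0.48040806 -0.2676135   0.004     ]
```

{"method": "nudge_tcp", "body": {
  "rows": [
    {"aperture": 0.094, "sz": 0.0467},
    {"aperture": 0.094, "sz": 0.0467},
    {"aperture": 0.094, "sz": 0.0333},
    {"aperture": 0.094, "sz": 0.0267},
    {"aperture": 0.094, "sz": 0.0133},
    {"aperture": 0.094},
    {"aperture": 0.094}
  ]
}}

```text
time: 4.15
tool_pos: [0.4797, -0.2776, 0.0273]
ee_rot: [3.141, -0.001, 0.596]
wrist_force: [0.2, -0.1, 0.3]
width: 0.0939
finger_force: 0.0
```

To row units: 0.01 m / 0.75 = 0.0133, -0.003 m / 0.75 = -0.004, 0.015 rad / 2 = 0.0075.

{"method": "nudge_tcp", "body": {
  "rows": [
    {"aperture": 0.094, "sx": -0.004, "sz": 0.0133, "yaw": 0.0075},
    {"aperture": 0.094, "sz": 0.0107},
    {"aperture": 0.094},
    {"aperture": 0.02},
    {"aperture": 0.02},
    {"aperture": 0.02},
    {"aperture": 0.02},
    {"aperture": 0.02},
    {"aperture": 0.02},
    {"aperture": 0.02},
    {"aperture": 0.02},
    {"aperture": 0.02},
    {"aperture": 0.02}
  ]
}}

```text
time: 5.23
tool_pos: [0.4767, -0.2798, 0.0085]
ee_rot: [-3.14, 0.0, 0.58]
wrist_force: [-1.3, 1.0, 1.4]
width: 0.0336
finger_force: 30.0
```

Gripped at 33.6 mm opening. Now I'll lift and check the view.

To row units: -0.03 m / 0.75 = -0.04, -0.02 m / 0.75 = -0.0267.

{"method": "nudge_tcp", "body": {
  "rows": [
    {"aperture": 0.02, "sz": -0.0133},
    {"aperture": 0.02, "sz": -0.0267},
    {"aperture": 0.02, "sz": -0.04},
    {"aperture": 0.02, "sz": -0.04},
    {"aperture": 0.02, "sz": -0.0267},
    {"aperture": 0.02, "sz": -0.0133},
    {"aperture": 0.02},
    {"aperture": 0.02},
    {"aperture": 0.02}
  ]
}}

```text
time: 5.98
tool_pos: [0.4759, -0.2794, 0.1263]
ee_rot: [-3.138, 0.001, 0.58]
wrist_force: [-0.7, -0.3, -2.8]
width: 0.0336
finger_force: 30.0
```

```bash
python3 go.py .3957 .1877 .0735
```

Run:
```python
from bench import robot, ticket, snapshot
import cv2,numpy as np
s=snapshot("side");np.savez("side2.npz",**s)
cv2.imwrite("pics/s2.png",cv2.resize(s["color"],(784,588)))
```

```text
pos [ 0.4759 -0.2794  0.1263] yaw 0.58 tool-axes delta [ 0.1889 -0.4345  0.0541] F [-0.7 -0.3 -2.8] w 0.0336
```

View pics/s2.png

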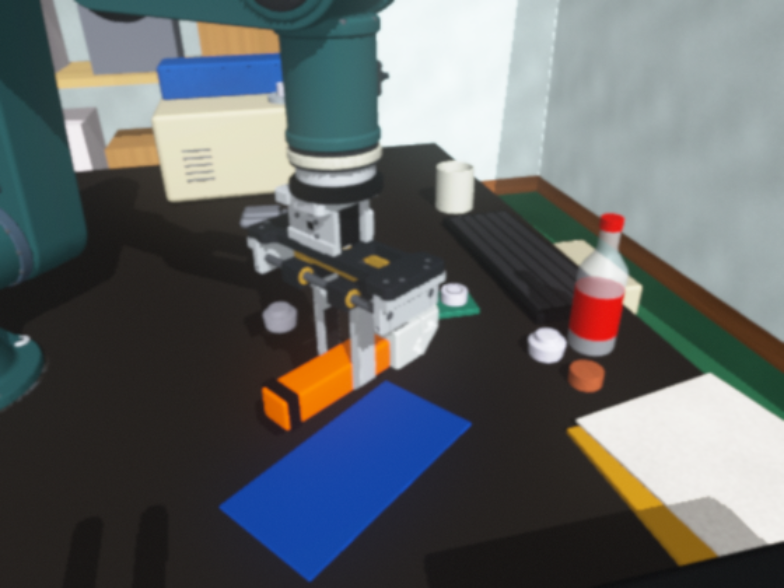

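The side view shows the scanner held level above the empty mat, with its handle from (280,400) to the head at (415,335). I'll move it to the scan place.

To row units: -0.029 m / 0.75 = -0.0387, -0.0145 m / 0.75 = -0.0193.

{"method": "nudge_tcp", "body": {
  "rows": [
    {"aperture": 0.02, "sx": 0.008, "sy": -0.0193},
    {"aperture": 0.02, "sx": 0.0168, "sy": -0.0387},
    {"aperture": 0.02, "sx": 0.0168, "sy": -0.0387},
    {"aperture": 0.02, "sx": 0.0168, "sy": -0.0387},
    {"aperture": 0.02, "sx": 0.0168, "sy": -0.0387},
    {"aperture": 0.02, "sx": 0.0168, "sy": -0.0387},
    {"aperture": 0.02, "sx": 0.0168, "sy": -0.0387},
    {"aperture": 0.02, "sx": 0.0168, "sy": -0.0387},
    {"aperture": 0.02, "sx": 0.0168, "sy": -0.0387},
    {"aperture": 0.02, "sx": 0.0168, "sy": -0.0387},
    {"aperture": 0.02, "sx": 0.0168, "sy": -0.0387},
    {"aperture": 0.02, "sx": 0.0168, "sy": -0.0387},
    {"aperture": 0.02, "sx": 0.0168, "sy": -0.0387},
    {"aperture": 0.02, "sx": 0.0168, "sy": -0.0387},
    {"aperture": 0.02, "sx": 0.0168, "sy": -0.0387},
    {"aperture": 0.02, "sx": 0.008, "sy": -0.0193},
    {"aperture": 0.02},
    {"aperture": 0.02}
  ]
}}

```text
time: 7.53
tool_pos: [0.3948, 0.1873, 0.1273]
ee_rot: [-3.141, 0.003, 0.582]
wrist_force: [0.8, -0.5, -1.3]
width: 0.0338
finger_force: 30.0
```

```bash
python3 go.py .3957 .1877 .0735
```

Run:
```python
from bench import robot, ticket, snapshot
import cv2,numpy as np
s=snapshot("wrist");np.savez("wrist3.npz",**s)
cv2.imwrite("pics/w3.png",cv2.resize(s["color"],(784,588)))
```

```text
pos [0.3948 0.1873 0.1273] yaw 0.582 tool-axes delta [0.0011 0.0002 0.0538] F [ 0.8 -0.5 -1.3] w 0.0338
```

View pics/w3.png

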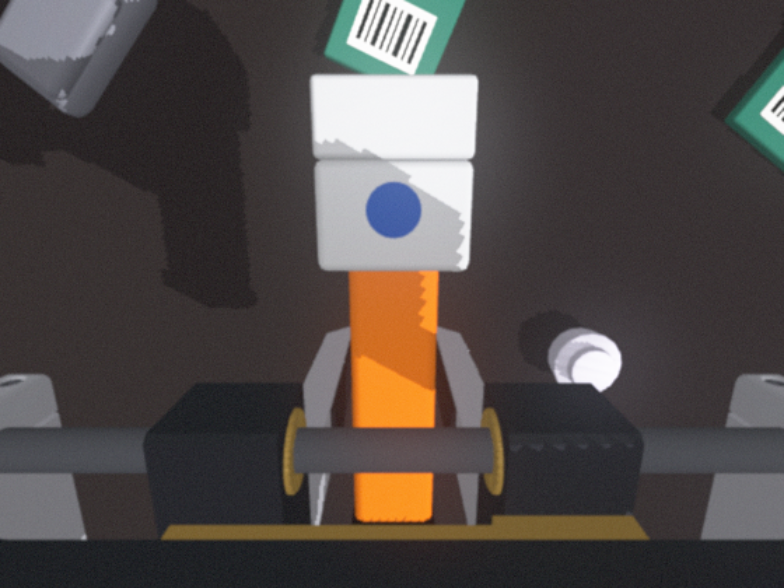

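The wrist view shows the brass carrier's label straight ahead, with its left corner at (347,38), right at (437,12) and bottom at (415,75), so its centre is about (392,25). Head-top corners are (312,76), (477,76), (469,269) and (319,269). I'll compare these with the expected geometry.

Run:
```python
import numpy as np
from h import *
from bench import robot, ticket, snapshot
s=np.load("wrist3.npz");o=robot.get_obs();p=o["tool_pos"]
y=o["ee_rot"][2];X=np.array([np.cos(y),np.sin(y)]);Y=np.array([-X[1],X[0]])
l=ray(s,np.array((392,25))/1.4,.011);print("label",l)
zt=p[2]-.0085+.004+.044
r=np.array([ray(s,np.array(u)/1.4,zt) for u in [(312,76),(477,76),(469,269),(319,269)]])
for n,q in [("label",l[:2])]+[("head",a[:2]) for a in r]: print(n,((q-p[:2])@X).round(4),((q-p[:2])@Y).round(4))
q=np.array([.532,.277]);print("old",(q-p[:2])@X,(q-p[:2])@Y)
```

```text
label [0.53459512 0.28036223 0.011     ]
label 0.1679 0.0019
head 0.104 0.0259
head 0.1041 -0.0246
head 0.0439 -0.0249
head 0.0439 0.0263
old 0.1638948452446109 0.0004970474254382594
```

The scanner sits in the hand as expected (head 44 to 104 mm, centred), and the two label fixes agree within 4 mm. I'll descend, then hold.

To row units: 0.02 m / 0.75 = 0.0267, 0.003 m / 0.75 = 0.004.

{"method": "nudge_tcp", "body": {
  "rows": [
    {"aperture": 0.02, "sx": 0.004, "sy": 0.0013, "sz": 0.0133},
    {"aperture": 0.02, "sz": 0.0267},
    {"aperture": 0.02, "sz": 0.018},
    {"aperture": 0.02, "sz": 0.0133},
    {"aperture": 0.02},
    {"aperture": 0.02},
    {"aperture": 0.02},
    {"aperture": 0.02},
    {"aperture": 0.02},
    {"aperture": 0.02},
    {"aperture": 0.02},
    {"aperture": 0.02},
    {"aperture": 0.02},
    {"aperture": 0.02},
    {"aperture": 0.02},
    {"aperture": 0.02},
    {"aperture": 0.02},
    {"aperture": 0.02},
    {"aperture": 0.02},
    {"aperture": 0.02}
  ]
}}

```text
time: 9.25
tool_pos: [0.3993, 0.1878, 0.075]
ee_rot: [-3.142, -0.0, 0.58]
wrist_force: [-0.6, 0.6, -2.2]
width: 0.034
finger_force: 30.0
```

Run:
```python
from bench import robot, ticket, snapshot
import cv2,numpy as np
s=snapshot("side");np.savez("side4.npz",**s)
cv2.imwrite("pics/s4.png",cv2.resize(s["color"][100:310,130:410],(784,588)))
```

{"method": "nudge_tcp", "body": {
  "rows": [
    {"aperture": 0.02},
    {"aperture": 0.02},
    {"aperture": 0.02},
    {"aperture": 0.02},
    {"aperture": 0.02},
    {"aperture": 0.02}
  ]
}}

```text
time: 9.8
tool_pos: [0.3993, 0.1877, 0.075]
ee_rot: [-3.142, -0.0, 0.58]
wrist_force: [-0.5, -0.6, -1.7]
width: 0.0338
finger_force: 30.0
```

View pics/s4.png

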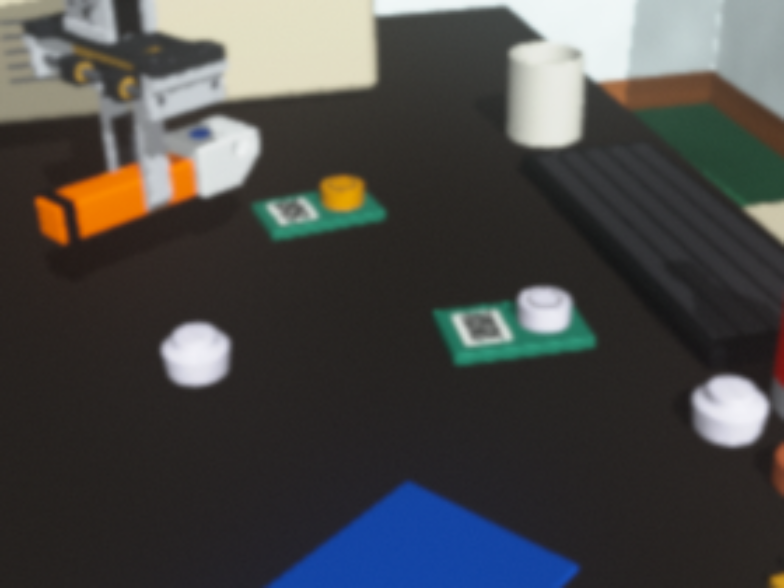

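The side view shows the scanner level, its head in front of the brass label, which is at crop (292,210). All label estimates put the beam within about 6 mm, and it was held for over 2 s. Next is the return to above the mat.

To row units: 0.029 m / 0.75 = 0.0387, -0.02 m / 0.75 = -0.0267, -0.06 rad / 2 = -0.03.

{"method": "nudge_tcp", "body": {
  "rows": [
    {"aperture": 0.02, "sz": -0.0267},
    {"aperture": 0.02, "sz": -0.0267},
    {"aperture": 0.02, "sz": -0.0133},
    {"aperture": 0.02, "sx": -0.008, "sy": 0.0193},
    {"aperture": 0.02, "sx": -0.0168, "sy": 0.0387},
    {"aperture": 0.02, "sx": -0.0168, "sy": 0.0387},
    {"aperture": 0.02, "sx": -0.0168, "sy": 0.0387},
    {"aperture": 0.02, "sx": -0.0168, "sy": 0.0387},
    {"aperture": 0.02, "sx": -0.0168, "sy": 0.0387},
    {"aperture": 0.02, "sx": -0.0168, "sy": 0.0387},
    {"aperture": 0.02, "sx": -0.0168, "sy": 0.0387},
    {"aperture": 0.02, "sx": -0.0168, "sy": 0.0387},
    {"aperture": 0.02, "sx": -0.0168, "sy": 0.0387},
    {"aperture": 0.02, "sx": -0.0168, "sy": 0.0387},
    {"aperture": 0.02, "sx": -0.0168, "sy": 0.0387},
    {"aperture": 0.02, "sx": -0.0168, "sy": 0.0387},
    {"aperture": 0.02, "sx": -0.0168, "sy": 0.0387},
    {"aperture": 0.02, "sx": -0.0168, "sy": 0.0387},
    {"aperture": 0.02, "sx": -0.008, "sy": 0.0193, "yaw": -0.03}
  ]
}}

```text
time: 11.38
tool_pos: [0.4801, -0.2831, 0.1245]
ee_rot: [3.14, 0.001, 0.638]
wrist_force: [-0.0, 0.9, -1.5]
width: 0.0338
finger_force: 30.0
```

{"method": "nudge_tcp", "body": {
  "rows": [
    {"aperture": 0.02},
    {"aperture": 0.02},
    {"aperture": 0.02}
  ]
}}

```text
time: 11.63
tool_pos: [0.4798, -0.2785, 0.1246]
ee_rot: [-3.14, -0.0, 0.639]
wrist_force: [-0.7, -0.1, -0.9]
width: 0.034
finger_force: 30.0
```

```bash
python3 go.py .481 -.268 .0085
```

```text
pos [ 0.4798 -0.2785  0.1246] yaw 0.639 tool-axes delta [ 0.0072 -0.0075  0.1161] F [-0.7 -0.1 -0.9] w 0.034
```

To row units: 0.03 m / 0.75 = 0.04, 0.025 m / 0.75 = 0.0333.

{"method": "nudge_tcp", "body": {
  "rows": [
    {"aperture": 0.02, "sx": 0.0093, "sy": -0.01},
    {"aperture": 0.02, "sz": 0.0267},
    {"aperture": 0.02, "sz": 0.04},
    {"aperture": 0.02, "sz": 0.0333},
    {"aperture": 0.02, "sz": 0.02},
    {"aperture": 0.02, "sz": 0.0133},
    {"aperture": 0.02, "sz": 0.0067},
    {"aperture": 0.02},
    {"aperture": 0.02, "sz": 0.004},
    {"aperture": 0.02, "sz": 0.004},
    {"aperture": 0.02, "sz": 0.004},
    {"aperture": 0.02},
    {"aperture": 0.02}
  ]
}}

```text
time: 12.72
tool_pos: [0.4812, -0.2693, 0.0112]
ee_rot: [3.141, -0.0, 0.64]
wrist_force: [-0.2, 0.6, -2.1]
width: 0.0336
finger_force: 30.0
```

```bash
python3 go.py .481 -.268 .0085
```

```text
pos [ 0.4812 -0.2693  0.0112] yaw 0.64 tool-axes delta [ 0.0006 -0.0012  0.0027] F [-0.2  0.6 -2.1] w 0.0336
```

To row units: 0.0015 m / 0.75 = 0.002, 0.001 m / 0.75 = 0.0013.

{"method": "nudge_tcp", "body": {
  "rows": [
    {"aperture": 0.02, "sz": 0.002},
    {"aperture": 0.02, "sz": 0.0013},
    {"aperture": 0.02},
    {"aperture": 0.02}
  ]
}}

```text
time: 13.05
tool_pos: [0.4812, -0.2692, 0.0085]
ee_rot: [3.142, -0.0, 0.64]
wrist_force: [0.5, 0.5, -1.4]
width: 0.0337
finger_force: 30.0
```

```bash
python3 go.py .481 -.268 .0085
```

```text
pos [ 0.4812 -0.2692  0.0085] yaw 0.64 tool-axes delta [ 0.0006 -0.0011 -0.    ] F [ 0.5  0.5 -1.4] w 0.0337
```

Back at the grasp height. I'll press 0.5 mm, open and rise.

To row units: 0.0005 m / 0.75 = 0.0007.

{"method": "nudge_tcp", "body": {
  "rows": [
    {"aperture": 0.02, "sz": 0.0007},
    {"aperture": 0.02},
    {"aperture": 0.094},
    {"aperture": 0.094},
    {"aperture": 0.094},
    {"aperture": 0.094},
    {"aperture": 0.094},
    {"aperture": 0.094},
    {"aperture": 0.094},
    {"aperture": 0.094}
  ]
}}

```text
time: 13.88
tool_pos: [0.4812, -0.2692, 0.008]
ee_rot: [3.142, -0.0, 0.64]
wrist_force: [0.3, -0.5, 0.1]
width: 0.0836
finger_force: 0.0
```

{"method": "nudge_tcp", "body": {
  "rows": [
    {"aperture": 0.094, "sz": -0.0133},
    {"aperture": 0.094, "sz": -0.0267},
    {"aperture": 0.094, "sz": -0.04},
    {"aperture": 0.094, "sz": -0.04},
    {"aperture": 0.094, "sz": -0.04},
    {"aperture": 0.094, "sz": -0.0267},
    {"aperture": 0.094},
    {"aperture": 0.094},
    {"aperture": 0.094}
  ]
}}

```text
time: 14.63
tool_pos: [0.4806, -0.2688, 0.147]
ee_rot: [-3.14, 0.0, 0.64]
wrist_force: [-0.0, -0.1, 0.1]
width: 0.0939
finger_force: 0.0
```

Run:
```python
from bench import robot, ticket, snapshot
import cv2,numpy as np
s=snapshot("wrist");np.savez("wrist5.npz",**s)
cv2.imwrite("pics/w5.png",s["color"])
```

```text
(no output)
```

View pics/w5.png

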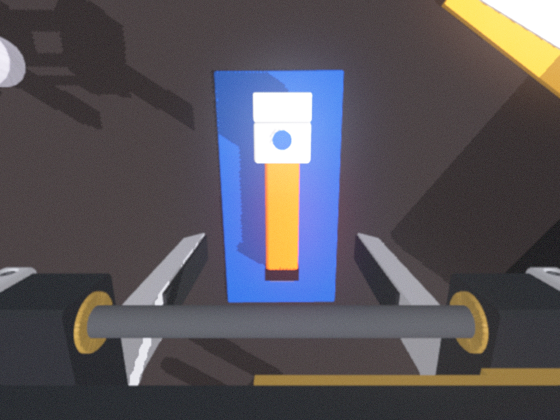

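The wrist view shows the scanner lying upright and lengthwise in the middle of the mat, with its axis at column 282 and the mat spanning 215-343. The fingers are clear of it.

```bash
python3 -c "
from bench import robot, ticket, snapshot
print(ticket.close_job())"
```

```text
the job is handed in; nothing more can be done
None
```

I aimed the scanner at the brass carrier's label from about 10 cm for over 2 s and set it back lengthwise, right way up, in the middle of its mat; the job is handed in, but it returned no verdict.

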